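# Survey a centrifuge rotor with a contamination monitor

## Robot

A 6-joint arm with a two-finger parallel gripper is mounted at the origin on a cart in front of the work surface, level with it; the furniture and walls round the work are solid. World frame = base frame: x ahead of the robot, y to its left, z up, the work surface at z = 0. Lengths are in m, angles in rad, forces in N, time in s.
With the tool pointing down it reaches from about 0.225 to 0.875 m from the base axis. Payload 3.4 kg.
Tool frame: the origin (TCP) lies between the finger pads; the fingertips stand 14 mm ahead of it and the grasp point (between the pads) lies 5 mm behind it; z points along the fingers, y is the direction in which the jaws open and shut (so a half turn about z gives the same grasp; the last joint's range is limited). The gripper opens to 85 mm and grips with 20 to 120 N. Pads are 22 mm wide; open, the fingers measure 114 mm over their backs; the gripper's body (76 mm by 85 mm) begins 54 mm behind the grasp point. The pads swing forward as they close: fully open they stand 13 mm farther back than shut.
Start: joints at [1.1, 0.276, 1.505, -0, 1.361, -0.121], TCP at [0.197, 0.54, 0.245] pointing down, gripper open.
Joint ranges: [-2.89, 2.89], [-0.75, 2.08], [0.22, 2.7], [-1.18, 4.32], [0.11, 2.71], [-2.7, 2.7]. Speed limits (rad/s): [2.57, 2.57, 3.14, 3.14, 3.14, 3.14].

## Interface

Orientations are given as a unit quaternion [w, x, y, z].
In Python, from rig import manip, get_image, job gives the robot as it stands. The module is installed in compiled form; this text tells all that it offers.
- The arm moves only by the tool step_arm, never from a script. Its argument "moves" is one flat list of numbers, 5 for each row, row after row: the shift along the tool's x, y, z as a fraction of full scale, then the turn about the tool's z as a fraction of full scale, then the gripper's target within -1 to 1 (shut at 1, half-way at 0, fully open at -1). In form: [dx, dy, dz, twist, hand, dx, dy, dz, twist, hand, ...]. A call has 1 to 5 rows; each row is the pose to reach, as a shift and turn from the pose commanded when the call began, along the tool's axes at that moment, turning the shorter way round; what a row does not reach only later rows make up. Full scale, the value 1, is 500 mm for a shift and pi rad for a turn. A row lasts 1/10 s, in which the tool goes at most 50 mm and 8.59 degrees, less where a joint would pass 70% of its speed; a pose out of reach is approached as far as the arm can. A call with a number of a shift or a turn outside -1 to 1 is refused whole. A call with a gripper value outside its range is refused whole. The fingers move at their own pace and stop on an object; "force" is the grip in N (left out, the last holds). Time passes only in rows, so rows that repeat a pose let the fingers close. It gives the time, the measured TCP pose, the force and the opening at its end, in the units of the state.
- manip.get_state(): the state, without advancing time (a new reading comes with each control period).
- get_image(name): name is "scene" or "top" or "wrist"; returns a dict with "frame" (384x512x3 uint8, blue, green, red), "fx", "fy", "cx", "cy" (pixels), "k1" (the pictures are not rectified: a ray, as slopes to the right and down, at radius r is drawn at 1 + k1 r^2 times it, then the intrinsics apply), "rvec" (rotation vector, rad) and "tvec" (3), from world to camera coordinates, as OpenCV has them; the wrist camera has in their place "T_tool_cam" (4x4, takes a point from camera to tool coordinates, whose origin is the TCP and whose axes are the flange's). Camera axes: x right, y down, z forward; pixel columns grow to the right and rows downward; lengths in m; the calibration is good to about 2 mm. A picture is of the moment at which its call begins: read the wrist's pose just before it. There is no depth.
- job.sign_off(): hands the job in, once; it reports no verdict.
The state is a dict: "clock": time; "qpos": joint angles; "qd": joint speeds; "effort": joint torques, N m; "position": TCP position; "ee_rot": TCP orientation; "contact_force": force on the tool from outside, world axes, zero at the start; "moment": the same for the moment, N m; "width": finger opening in m.
Only numpy, scipy, OpenCV 4.12 (cv2) and the standard library are available. Lean on these libraries where they do the work, as an engineer would, in place of code of your own. Each camera call takes 0.05 s, during which the arm holds its last target. There are 200 camera calls.

## Task

Check the small bench centrifuge for contamination: swing its lid back by the finger grip until it stands fully open by itself and let go of it, then lift the hand-held contamination monitor out of its cradle by the handle, carry it over the tube rack and hold it level with the round detector window on its underside centred over the rotor, about one centimetre above the rotor's hub. The monitor must never touch the centrifuge, nor the tubes and their rack be bumped, and everything else stays where it stands. Finish while still holding the monitor there, steady and in the air.

Things in the scene. Friction and masses are not known exactly. Their poses are not given: they have to be found in the camera images.
- mini_centrifuge: small bench centrifuge, fixed, 161x150x98 mm with the lid shut; round white base, clear domed lid, a knob low on its front. Origin: centre of its underside; its front faces -x, its lid is hinged along its back (+x) edge; z up. The rim of the base is 56 mm above the origin. It stands on the left or on the right of the tube rack. The open lid stands upright behind the rotor, about 140 mm tall above the rim, its inside about 60 mm behind the rotor axis
- mini_centrifuge_lid (a joint): lid hinge in rad: 0 shut, 1.48 fully open against its stop (lid upright, a little short of vertical). Light friction (0.05 N m): the lid (92 g) falls shut if let go below about 0.6, stays put above that
- lid_hinge (a point): middle of the lid's hinge line, fixed; the line runs along the centrifuge's own y axis
- lid_grip (a point): centre of the finger grip on the lid's top near the front: a black upright disc 30 mm in diameter and 16 mm thick, on a neck; the disc's flat faces look along the centrifuge's own +y and -y (pinch it across these from above; it can pivot between the fingers as the lid swings). Moves with the lid, 132 mm from the hinge line: with the lid shut it is 122 mm in front of the hinge line and 49.5 mm higher. Under the shut grip the dome surface is about 25 mm below this centre
- rotor_top (a point): centre of the top of the rotor's hub, on the rotor axis: the highest point of the rotor, 1.5 mm above the rim of the base. The rotor is a grey disc 90 mm in diameter with a small round hub in the middle; the disc lies a little lower, inside the round bowl. Reachable only with the lid open. Axes are those of the centrifuge
- monitor: loose one-piece hand-held contamination monitor, about 0.4 kg (0.3 to 0.5), 178 mm long (x), 72 mm wide (y), 84 mm high: at its front (+x) a round detector head 72 mm in diameter, behind it a case 66 mm wide with a small display, a black bridge handle on top. Origin: on the plane of the detector face (its lowest plane), straight below the middle of the handle; balanced under the handle. Reaches 78 mm ahead of and 100 mm behind the origin. Stands level in the cradle
- monitor_window (a point): centre of the round detector window on the monitor's underside, 42 mm ahead (+x) of its origin and in the plane of the face
- monitor_handle (a point): middle of the monitor's handle bar, 74 mm straight above its origin: a bar along the monitor's x, 24 mm wide (y), 20 mm high, free length 70 mm between its posts, with 26 mm of free space between bar and case. Take it across its width from above
- cradle: fixed black docking cradle, 178x94 mm, low side walls up to 33 mm high with 3 to 4 mm play beside the case: lift the monitor straight up. Origin: centre of its underside below the monitor's origin, axes those of the docked monitor; the docked monitor's origin is 11 mm above it. It stands on the other side of the tube rack from the centrifuge
- tube_rack: fixed rack, 245 mm long (x), 136 mm wide (y), holding 14 capped 50 ml tubes whose tops are 121 mm above the surface. Origin: centre of its underside. It stands between the cradle and the centrifuge
- tip_box: loose shut pipette tip box, 85x118x64 mm, bystander. Origin: centre of its underside
- acid_bottle: loose amber bottle with a cap, diameter 60 mm, 121 mm tall, bystander. Origin: centre of its underside
- standard_bottle: loose small white bottle with a cap, diameter 48 mm, 101 mm tall, bystander. Origin: centre of its underside
- wash_bottle: loose wash bottle with a bent spout, 62x108 mm, 189 mm tall, bystander. Origin: underside, centre of its 108 mm extent with the spout; the bottle itself (diameter 62 mm) stands 23 mm off it along its y
- cone_case: loose round flat case, diameter 61 mm, 24 mm high, bystander. Origin: centre of its underside
- beaker: loose small glass beaker, diameter 55 mm, 66 mm tall, bystander. Origin: centre of its underside
- marker_black: loose marker pen lying along its y, 138 mm long, 16 mm high, bystander

How it is judged:
By the outcome, as a careful person would: the job done as asked, in the order asked, and still so for the second after the job is handed in, while the arm keeps its last pose, push and grip.
It also fails if it takes over 58 s, if anything falls off the work surface, if the arm or the gripper's body presses on something with over 40 N, if the wrist force passes 120 N, or if a joint passes its speed limit or range.

## Working session

There is one attempt and no reset: what is moved stays moved. The work goes in short steps, Python scripts to look and compute and a tool call to move; the robot and the scene stay as the last step left them, time stands still between calls to the robot, and variables do not carry over. Pictures are saved under pics/ and viewed, about 8 in all and at most 12, crops included, and the job is handed in when it is done.

Besides the shell and the picture viewer there is one more tool, called after ">>>" as name(argument=value, ...) on one line, values as JSON. step_arm: Moves the arm, as the interface text tells. Its arguments: {"type":"object","properties":{"moves":{"type":"array","items":{"type":"number","minimum":-1,"maximum":1}},"force":{"type":"number"}},"required":["moves"]}

```bash
mkdir -p pics; cat > h.py <<'E'
import numpy as np, cv2
from rig import manip,get_image,job
from scipy.spatial.transform import Rotation as R
def cam(name):
    s=manip.get_state(); d=get_image(name)
    K=(d["fx"],d["fy"],d["cx"],d["cy"],d["k1"])
    if "T_tool_cam" in d:
        q=s["ee_rot"]; T=np.eye(4); T[:3,:3]=R.from_quat([q[1],q[2],q[3],q[0]]).as_matrix(); T[:3,3]=s["position"]
        Tw=T@np.array(d["T_tool_cam"])
    else:
        Rm=R.from_rotvec(np.ravel(d["rvec"])).as_matrix(); Tw=np.eye(4); Tw[:3,:3]=Rm.T; Tw[:3,3]=-Rm.T@np.ravel(d["tvec"])
    return d["frame"],K,Tw
def ray(K,Tw,u,v):
    fx,fy,cx,cy,k1=K
    p=cv2.undistortPoints(np.array([[[u,v]]],float),np.array([[fx,0,cx],[0,fy,cy],[0,0,1]]),np.array([k1,0,0,0,0.]))[0,0]
    r=Tw[:3,:3]@np.array([p[0],p[1],1]); return Tw[:3,3],r/np.linalg.norm(r)
def onz(K,Tw,u,v,z):
    o,r=ray(K,Tw,u,v); return o+r*(z-o[2])/r[2]
def proj(K,Tw,P):
    fx,fy,cx,cy,k1=K
    p=(np.atleast_2d(P)-Tw[:3,3])@Tw[:3,:3]; a=p[:,:2]/p[:,2:]; a=a*(1+k1*(a**2).sum(1,keepdims=True))
    return a*[fx,fy]+[cx,cy]
def save(n,K,Tw,f): cv2.imwrite(f"pics/{n}.png",f); np.savez(f"pics/{n}.npz",K=K,Tw=Tw)
def load(n):
    d=np.load(f"pics/{n}.npz"); return cv2.imread(f"pics/{n}.png"),d["K"],d["Tw"]
E
python3 - <<'E'
from h import *
for n in("top","scene","wrist"):
    f,K,Tw=cam(n); save(n,K,Tw,f); print(n,K,Tw.round(3).tolist())
a=np.vstack([cv2.imread("pics/top.png")]);print(manip.get_state())
E
```

```text
top (415.11378272373884, 415.11378272373884, 260.49373855943435, 189.3549598803465, -0.015636873972918) [[0.01, -0.999, 0.041, 0.431], [-1.0, -0.01, 0.01, 0.008], [-0.01, -0.041, -0.999, 1.13], [0.0, 0.0, 0.0, 1.0]]
scene (488.51777856960535, 488.51777856960535, 262.9312558506432, 200.434359580945, -0.09533901650479219) [[0.704, -0.345, 0.621, -0.251], [-0.71, -0.357, 0.607, -0.683], [0.012, -0.868, -0.496, 0.657], [0.0, 0.0, 0.0, 1.0]]
wrist (268.58686135043433, 268.58686135043433, 254.46229247143518, 195.46401514675387, -0.043562500145615295) [[0.342, 0.888, 0.307, 0.118], [0.94, -0.323, -0.112, 0.569], [-0.0, 0.326, -0.945, 0.373], [0.0, 0.0, 0.0, 1.0]]
{'clock': 0.15, 'qpos': array([ 1.10002367e+00,  2.76438294e-01,  1.50584590e+00, -1.16671507e-05,
        1.36072404e+00, -1.20979490e-01]), 'qd': array([-0.00113271, -0.00329401, -0.00214995,  0.00105114, -0.00106412,
        0.00099962]), 'effort': array([ 1.49504217e-04, -4.17144370e+01, -2.46033114e+01, -3.75295731e-04,
        7.65899807e-03,  3.93188952e-05]), 'position': array([0.19687555, 0.53983362, 0.24464352]), 'ee_rot': array([-2.00919784e-04,  1.74005054e-01,  9.84744505e-01, -6.78699076e-04]), 'contact_force': array([ 0.67923295,  0.40977951, -0.00679524]), 'moment': array([ 0.01738828, -0.01800216,  0.00142903]), 'width': 0.08503689590600334}
```

View pics/top.png

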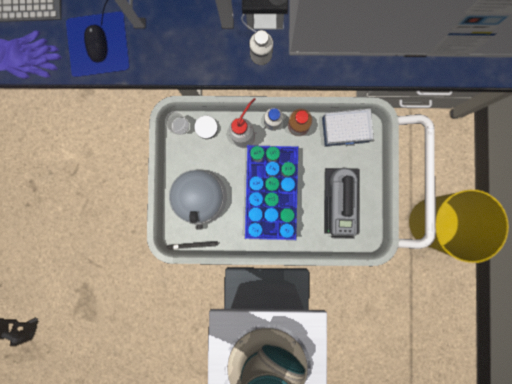

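View pics/scene.png

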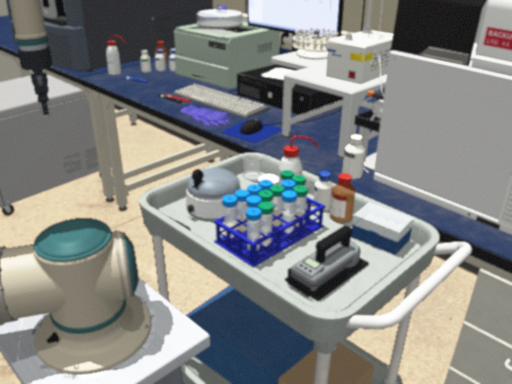

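Top view: the centrifuge is on the left at about (197,197), with its grip at about (197,220). The rack is at (272,192) and the monitor at (345,205), head away from the robot. The scene view agrees. Next I'll zoom in.

```bash
python3 - <<'E'
from h import *
f,K,T=load("top"); g,Ks,Ts=load("scene")
a=cv2.resize(f[100:264,150:390],None,fx=3.3,fy=3.3,interpolation=cv2.INTER_CUBIC)[:,:790]
cv2.imwrite("pics/z1.png",a)
for n,u,v,z in(("rack",272,192,.06),("centri",197,197,.05),("grip",197,221,.1),("handle",348,195,.09),("tray",157,105,0),("tray2",395,105,0),("tray3",157,255,0)): print(n,onz(K,T,u,v,z).round(3))
E
```

```text
rack [ 0.468 -0.011  0.06 ]
centri [0.454 0.184 0.05 ]
grip [0.393 0.175 0.1  ]
handle [ 0.462 -0.2    0.09 ]
tray [0.707 0.308 0.   ]
tray2 [ 0.713 -0.347  0.   ]
tray3 [0.296 0.299 0.   ]
```

View pics/z1.png

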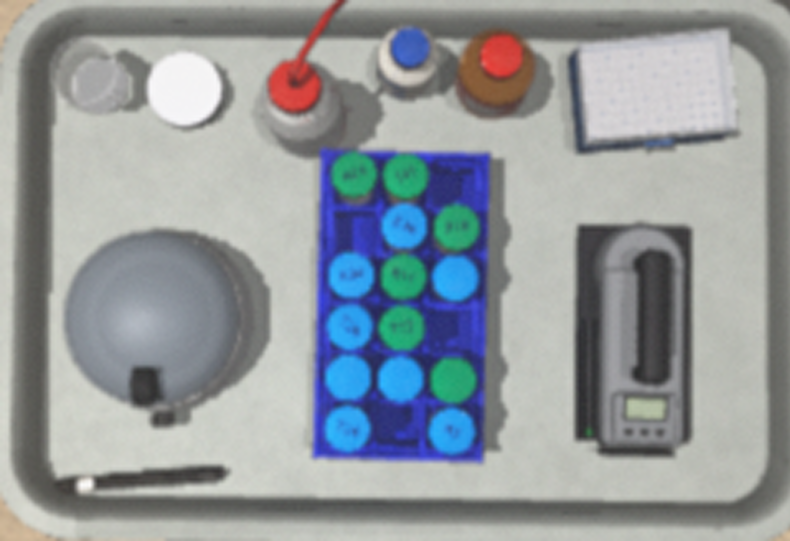

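```bash
cat >> h.py <<'E'
def go(x,y,z,yaw=None):
    "fractions to reach TCP xyz with tool y axis at world heading 90deg+yaw (deg), tool down"
    s=manip.get_state(); q=s["ee_rot"]; M=R.from_quat([q[1],q[2],q[3],q[0]]).as_matrix()
    d=M.T@(np.array([x,y,z])-s["position"])/.5
    cur=np.degrees(np.arctan2(M[1,1],M[0,1]))-90
    t=0 if yaw is None else -((yaw-cur+180)%360-180)/180
    print("pos",s["position"].round(4),"yaw",cur.round(2),"tilt",M[:,2].round(4),"F",s["contact_force"].round(1),"w",round(s["width"],4),"t",round(s["clock"],2),"-> shift",d.round(4),"twist",round(t,4))
E
python3 -c "
from h import *
go(.40,.19,.25,0)"
```

```text
pos [0.1969 0.5398 0.2446] yaw -20.04 tilt [-6.0e-04 -1.3e-03 -1.0e+00] F [ 0.7  0.4 -0. ] w 0.085 t 0.15 -> shift [-0.6214 -0.5181 -0.0101] twist -0.1113
```

>>> step_arm(moves=[-0.62,-0.518,-0.01,-0.111,-1,-0.62,-0.518,-0.01,-0.111,-1,-0.62,-0.518,-0.01,-0.111,-1,-0.62,-0.518,-0.01,-0.111,-1,-0.62,-0.518,-0.01,-0.111,-1])

```text
clock: 0.65
position: [0.3205, 0.3263, 0.2482]
ee_rot: [0.0, 0.0, 1.0, -0.0]
contact_force: [1.6, 0.0, 1.3]
width: 0.0851
```

```bash
python3 -c "
from h import *
go(.40,.19,.25,0)"
```

```text
pos [0.3205 0.3263 0.2482] yaw -0.01 tilt [ 2.e-04 -1.e-04 -1.e+00] F [1.6 0.  1.3] w 0.0851 t 0.65 -> shift [-0.1591 -0.2726 -0.0034] twist -0.0001
```

>>> step_arm(moves=[-0.16,-0.27,0,0,-1,-0.16,-0.27,0,0,-1,-0.16,-0.27,0,0,-1,-0.16,-0.27,0,0,-1,-0.16,-0.27,0,0,-1])

```text
clock: 1.15
position: [0.4004, 0.1918, 0.2481]
ee_rot: [-0.0, 0.002, 1.0, 0.0]
contact_force: [0.1, -0.4, 0.4]
width: 0.0861
```

```bash
python3 -c "
from h import *
f,K,T=cam('wrist'); save('w1',K,T,f); go(.40,-.2,.25,0)
cv2.imwrite('pics/w1b.png',cv2.resize(f,(768,576)))"
```

```text
pos [0.3997 0.1929 0.2481] yaw -0.17 tilt [-1.1e-03  7.0e-04 -1.0e+00] F [ 0.1  0.1 -0.2] w 0.0851 t 1.2 -> shift [-0.0029 -0.7859 -0.0043] twist -0.0009
```

View pics/w1b.png

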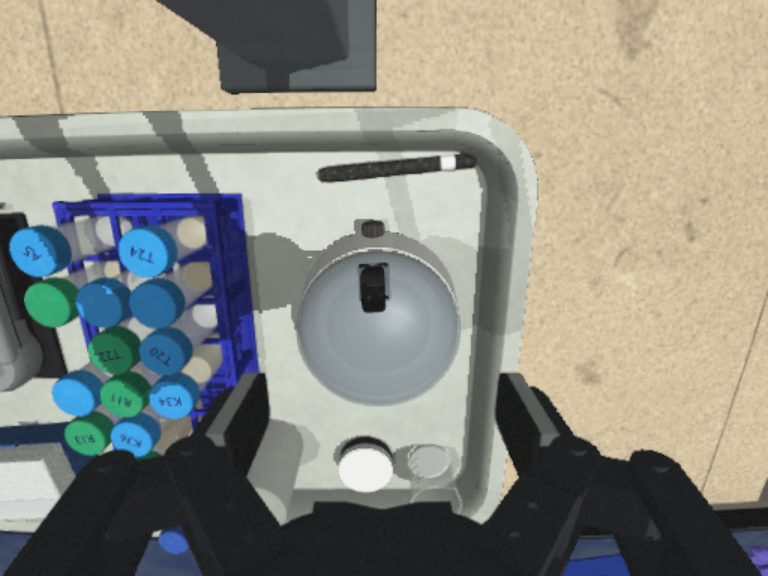

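Wrist view 1 (1.5x scale): the grip is a black block at about (373,288), the knob at (372,228), and the dome spans 298–460 around (379,325). The centrifuge looks almost unrotated. Next I'll triangulate.

```bash
cat >> h.py <<'E'
def dark(f,box,thr=50,n=3):
    x0,y0,x1,y1=box; m=(f[y0:y1,x0:x1].max(2)<thr).astype(np.uint8)
    c,l,s,ce=cv2.connectedComponentsWithStats(m)
    o=sorted(range(1,c),key=lambda i:-s[i,4])[:n]
    return [(ce[i]+[x0,y0],s[i]+[x0,y0,0,0,0],) for i in o]
def tri(rs):
    A=np.zeros((3,3));b=np.zeros(3)
    for o,r in rs:
        P=np.eye(3)-np.outer(r,r);A+=P;b+=P@o
    X=np.linalg.solve(A,b); return X,[np.linalg.norm((np.eye(3)-np.outer(r,r))@(X-o)) for o,r in rs]
E
python3 - <<'E'
from h import *
w,Kw,Tw=load('w1'); t,Kt,Tt=load('top'); s,Ks,Ts=load('scene')
print("wcam",Tw[:3,3])
B={'w':(w,(225,140,275,225)),'t':(t,(180,205,210,235)),'s':(s,(185,165,215,195))}
for k,(f,b) in B.items():
    for c,q in dark(f,b,60): print(k,c.round(1),q)
def dome(f,x0,y0,x1,y1):
    c=f[y0:y1,x0:x1].astype(int); print(c[(y1-y0)//2,(x1-x0)//2])
    m=((c[...,0]-c[...,2])>8)&((c[...,0]-c[...,2])<60)&(c.max(2)>70)
    m=cv2.morphologyEx(m.astype(np.uint8),cv2.MORPH_OPEN,np.ones((3,3)))
    n,l,st,ce=cv2.connectedComponentsWithStats(m); i=1+st[1:,4].argmax()
    print("dome",st[i]+[x0,y0,0,0,0],ce[i]+[x0,y0]); return (l==i)
for f,b in((w,(190,130,315,280)),(t,(162,160,235,235))): dome(f,*b)
E
```

```text
wcam [0.31618262 0.19255363 0.37626852]
w [248.3 191.5] [239 175  20  33 500]
w [246.6 149.5] [241 147  14  10  43]
w [247.1 154.4] [247 151   2   7   8]
t [194.3 216.1] [191 212   7  10  38]
s [197.1 177.6] [193 170   9  18 105]
[29 27 28]
dome [ 201  173  104   96 7146] [253.19661349 222.88776938]
[174 166 158]
dome [ 170  171   51   50 1894] [195.13199578 195.03326294]
```

```bash
python3 - <<'E'
from h import *
w,Kw,Tw=load('w1'); t,Kt,Tt=load('top'); s,Ks,Ts=load('scene')
gw=ray(Kw,Tw,249,191);gt=ray(Kt,Tt,194.3,216.5);gs=ray(Ks,Ts,197.3,176)
for c in([gw,gt,gs],[gw,gt],[gw,gs],[gt,gs]): print([np.round(v,4) for v in tri(c)])
# rim: dome outline extremes -> plane z=.056
for z in(.056,.065):
  for n,K,T,p in(("w",Kw,Tw,[(201,222),(305,222),(253,269)]),("t",Kt,Tt,[(170,196),(221,196),(195,171)])):
    print(z,n,[onz(K,T,*q,z)[:2].round(4).tolist() for q in p])
print("knob w",onz(Kw,Tw,247,152,.025),onz(Kt,Tt,150+163/3.3,100+418/3.3,.025))
E
```

```text
[array([0.4039, 0.1839, 0.1097]), array([0.0029, 0.0035, 0.001 ])]
[array([0.4053, 0.1844, 0.0994]), array([0.0025, 0.0025])]
[array([0.4042, 0.1864, 0.1093]), array([0.0009, 0.0009])]
[array([0.4033, 0.1811, 0.1118]), array([0.0016, 0.0016])]
0.056 w [[0.4632, 0.1224], [0.4638, 0.2585], [0.5355, 0.19]]
0.056 t [[0.4555, 0.2536], [0.4568, 0.1211], [0.5211, 0.1897]]
0.065 w [[0.4591, 0.1244], [0.4596, 0.2567], [0.5294, 0.1901]]
0.065 t [[0.4552, 0.2516], [0.4566, 0.1202], [0.5204, 0.1882]]
knob w [0.37710288 0.18292402 0.025     ] [0.37542089 0.18074751 0.025     ]
```

>>> step_arm(moves=[-0.009,-0.016,0.1,-0.022,0,-0.009,-0.016,0.2,-0.022,0,-0.009,-0.016,0.2,-0.022,0,-0.009,-0.016,0.25,-0.022,0,-0.009,-0.016,0.25,-0.022,0], force=25)

```text
clock: 1.7
position: [0.4028, 0.1861, 0.1228]
ee_rot: [-0.002, -0.035, 0.999, -0.0]
contact_force: [0.1, -0.2, -0.2]
width: 0.0426
```

```bash
python3 - <<'E'
from h import *
f,K,T=cam('wrist'); save('w2',K,T,f); go(.404,.185,.104,4); g,Ks,Ts=cam('scene'); save('s2',Ks,Ts,g)
a=cv2.resize(f[180:384,130:390],None,fx=2,fy=2); b=cv2.resize(g[130:230,140:260],None,fx=2.3,fy=2.3)
c=np.zeros((max(a.shape[0],b.shape[0]),a.shape[1]+b.shape[1],3),np.uint8); c[:a.shape[0],:a.shape[1]]=a; c[:b.shape[0],a.shape[1]:]=b
cv2.imwrite('pics/v2.png',c); print(c.shape)
E
```

```text
pos [0.404  0.1862 0.1241] yaw 4.01 tilt [-9.e-04  2.e-04 -1.e+00] F [-0.7  0.2  0.1] w 0.0426 t 1.75 -> shift [ 0.0001 -0.0024  0.0402] twist 0.0001
(408, 796, 3)
```

View pics/v2.png

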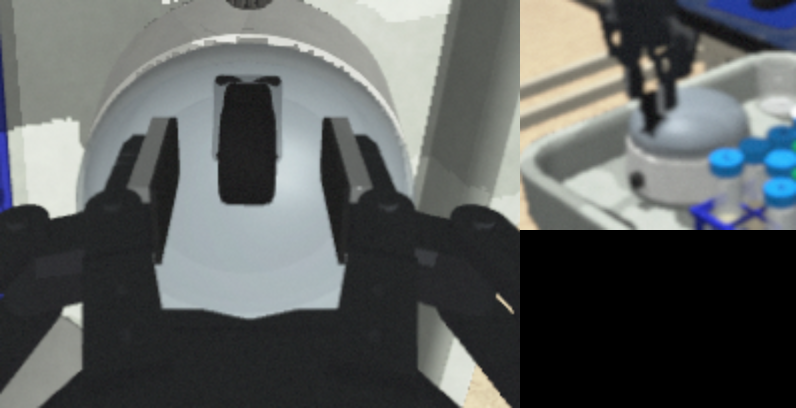

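The grip sits centred between the half-open fingers: grip columns 218–277, fingers 180–322. The yaw matches. I'll check its position from this close view.

```bash
python3 - <<'E'
from h import *
f,K,T=load('w2'); w,Kw,Tw=load('w1')
P=lambda u,v:(130+u/2,180+v/2)
# disc top edge silhouettes
for z in(.104,.108,.112): print(z,onz(K,T,*P(247,143),z).round(4),onz(K,T,*P(247,205),z).round(4),onz(K,T,*P(247,80),z).round(4))
print(proj(K,T,[[.404,.186,.107],[.404,.186,.122],[.419,.186,.107],[.389,.186,.107]]).round(0)*2-[260,360])
# best disc centre x,z : tangents of r=15 circle to rays at v=205 (far side) and w1 rows 175..208
from scipy.optimize import least_squares
rays=[ray(K,T,*P(247,205)),ray(Kw,Tw,249,207.5)]
o1,r1=ray(K,T,*P(247,90))
def res(p):
    c=np.array([p[0],.186,p[1]]); out=[]
    for o,r in rays: 
        n=np.cross(r,[0,1,0]);n/=np.linalg.norm(n); out.append(abs((c-o)@n)-.015)
    return out
print(least_squares(res,[.40,.107]).x)
E
```

```text
0.104 [0.4064 0.1863 0.104 ] [0.4295 0.188  0.104 ] [0.3849 0.1848 0.104 ]
0.108 [0.404  0.1862 0.108 ] [0.4265 0.1878 0.108 ] [0.3831 0.1847 0.108 ]
0.112 [0.4016 0.186  0.112 ] [0.4235 0.1876 0.112 ] [0.3813 0.1846 0.112 ]
[[246. 142.]
 [246. 168.]
 [244. 182.]
 [250.  96.]]
[0.40466011 0.11217624]
```

>>> step_arm(moves=[0,0,0.036,0,0,0,0,0.036,0,1,0,0,0.036,0,1,0,0,0.036,0,1,0,0,0.036,0,1], force=25)

```text
clock: 2.3
position: [0.4047, 0.1854, 0.1068]
ee_rot: [0.001, -0.034, 0.999, 0.001]
contact_force: [-2.4, 0.1, 5.7]
width: 0.0155
```

>>> step_arm(moves=[0,0,0,0,1,0,0,0,0,1,0,0,0,0,1,0,0,0,0,1])

```text
clock: 2.7
position: [0.4048, 0.1854, 0.1068]
ee_rot: [0.001, -0.033, 0.999, 0.001]
contact_force: [-2.6, 0.4, 7.4]
width: 0.0161
```

```bash
python3 - <<'E'
from h import *
go(.404,.186,.106,4)
# arc waypoints relative to the present TCP, fractions in tool axes
a0=np.arctan2(49.5,122)
for th in np.linspace(0,1.5,16)[1:]:
    dx=.132*(np.cos(a0)-np.cos(a0+th)); dz=.132*(np.sin(a0+th)-np.sin(a0)); print(round(th,2),round(-2*dx,3),round(-2*dz,3))
E
```

```text
pos [0.4048 0.1854 0.1068] yaw 3.84 tilt [ 0.0015  0.0012 -1.    ] F [-2.6  0.4  7.4] w 0.0161 t 2.7 -> shift [0.0016 0.0013 0.0017] twist -0.0009
0.1 -0.011 -0.024
0.2 -0.025 -0.047
0.3 -0.04 -0.068
0.4 -0.058 -0.087
0.5 -0.078 -0.105
0.6 -0.099 -0.121
0.7 -0.121 -0.134
0.8 -0.145 -0.145
0.9 -0.17 -0.154
1.0 -0.196 -0.16
1.1 -0.222 -0.164
1.2 -0.248 -0.165
1.3 -0.275 -0.163
1.4 -0.301 -0.159
1.5 -0.326 -0.152
```

>>> step_arm(moves=[-0.011,0,-0.024,0,1,-0.025,0,-0.047,0,1,-0.04,0,-0.068,0,1,-0.058,0,-0.087,0,1,-0.078,0,-0.105,0,1])

```text
clock: 3.2
position: [0.4419, 0.1874, 0.158]
ee_rot: [-0.002, -0.034, 0.999, -0.0]
contact_force: [-0.9, -0.7, -3.4]
width: 0.0155
```

>>> step_arm(moves=[-0.021,0,-0.016,0,1,-0.043,0,-0.029,0,1,-0.067,0,-0.04,0,1,-0.092,0,-0.049,0,1,-0.118,0,-0.055,0,1])

```text
clock: 3.7
position: [0.5008, 0.1907, 0.1858]
ee_rot: [-0.002, -0.034, 0.999, -0.001]
contact_force: [-3.3, -1.9, -0.3]
width: 0.0159
```

```bash
python3 - <<'E'
from h import *
go(.404+.098,.1916,.1868)
E
```

```text
pos [0.5008 0.1907 0.1858] yaw 3.87 tilt [-0.0038 -0.0019 -1.    ] F [-3.3 -1.9 -0.3] w 0.0159 t 3.7 -> shift [-0.0026  0.0017 -0.0021] twist 0
```

>>> step_arm(moves=[-0.026,0,-0.004,0,1,-0.052,0,-0.005,0,1,-0.079,0,-0.003,0,1,-0.105,0,0.001,0,1,-0.128,0,0.007,0,1])

```text
clock: 4.2
position: [0.5669, 0.1943, 0.1822]
ee_rot: [-0.0, -0.034, 0.999, -0.002]
contact_force: [-2.5, -6.6, 0.8]
width: 0.0158
```

>>> step_arm(moves=[-0.006,0,0.002,0,1,-0.006,0,0.002,0,1])

```text
clock: 4.4
position: [0.5706, 0.1945, 0.181]
ee_rot: [0.001, -0.034, 0.999, -0.002]
contact_force: [-1.2, -5.7, 1.1]
width: 0.0159
```

```bash
python3 - <<'E'
from h import *
go(.404+.163,.1966,.182)
f,K,T=cam('wrist'); save('w3',K,T,f); g,Ks,Ts=cam('scene'); save('s3',Ks,Ts,g)
a=cv2.resize(f,(512,384)); b=cv2.resize(g[80:230,140:280],None,fx=2,fy=2)
c=np.zeros((384,792,3),np.uint8); c[:,:512]=a; c[:300,512:]=b
cv2.imwrite('pics/v3.png',c)
E
```

```text
pos [0.5706 0.1945 0.181 ] yaw 3.88 tilt [ 0.0013 -0.0031 -1.    ] F [-1.2 -5.7  1.1] w 0.0159 t 4.4 -> shift [ 0.0069  0.0047 -0.0021] twist 0
```

View pics/v3.png

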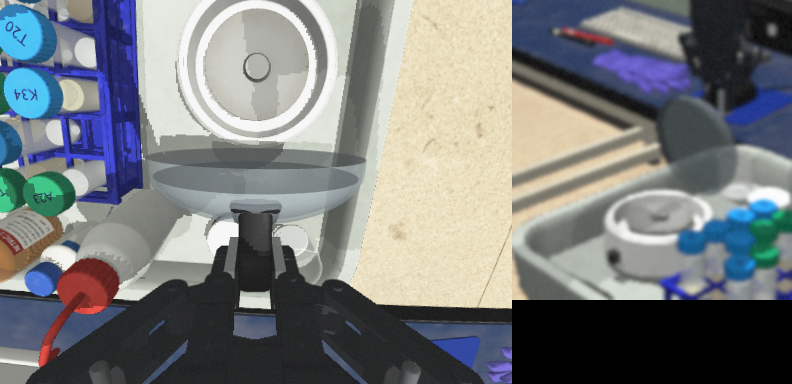

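The lid is now nearly upright. The rotor hub is visible at (257,67) in the wrist view. I'll push a little more to feel for the stop.

>>> step_arm(moves=[-0.006,-0.002,0.002,0,1,-0.006,-0.002,0.002,0,1,-0.006,-0.002,0.002,0,1])

```text
clock: 4.8
position: [0.5716, 0.1945, 0.1806]
ee_rot: [-0.001, -0.034, 0.999, -0.001]
contact_force: [-4.1, -4.3, 4.9]
width: 0.0157
```

>>> step_arm(moves=[-0.008,0,0.003,0,1,-0.008,0,0.003,0,1,-0.008,0,0.003,0,1])

```text
clock: 5.1
position: [0.5718, 0.1945, 0.1804]
ee_rot: [-0.004, -0.034, 0.999, -0.001]
contact_force: [-13.2, -4.7, 15.2]
width: 0.0161
```

```bash
python3 - <<'E'
from h import *
go(.567,.1966,.182)
f,K,T=load('w3')
g=cv2.cvtColor(f[40:95,225:290],cv2.COLOR_BGR2GRAY)
c=cv2.HoughCircles(cv2.resize(g,None,fx=4,fy=4,interpolation=cv2.INTER_CUBIC),cv2.HOUGH_GRADIENT,1,200,param1=60,param2=15,minRadius=35,maxRadius=80)
print(c); c=c[0,0]; u,v=225+c[0]/4,40+c[1]/4; print(u,v,onz(K,T,u,v,.0575), onz(K,T,257,67,.0575))
# rim outer ellipse via bright mask
m=(f[...,:].min(2)>215).astype(np.uint8); n,l,s,ce=cv2.connectedComponentsWithStats(m[:150,160:345]); i=1+s[1:,4].argmax(); print(s[i]+[160,0,0,0,0])
for p in((s[i,0]+160,70),(s[i,0]+160+s[i,2],70)): print(onz(K,T,*p,.056))
E
```

```text
pos [0.5718 0.1945 0.1804] yaw 3.9 tilt [-0.0083 -0.0024 -1.    ] F [-13.2  -4.7  15.2] w 0.0161 t 5.1 -> shift [ 0.0093  0.0048 -0.0031] twist 0
[[[123.5 105.5  51.6]]]
255.875 66.375 [0.45656624 0.18812767 0.0575    ] [0.45699433 0.18912482 0.0575    ]
[ 160    0  185  150 7872]
[0.4644316 0.1050722 0.056    ]
[0.45345705 0.26550614 0.056     ]
```

The lid is at its stop: 13 N and no more travel. Releasing.

>>> step_arm(moves=[0.006,0,-0.002,0,0.3,0.006,0,-0.002,0,0.3,0.006,0,-0.002,0,0.3,0.006,0,-0.002,0,0.3,0.006,0,-0.02,0,0.3])

```text
clock: 5.6
position: [0.5726, 0.1954, 0.1871]
ee_rot: [-0.001, -0.034, 0.999, -0.0]
contact_force: [-0.3, -0.1, 0.3]
width: 0.03
```

>>> step_arm(moves=[0,0,-0.06,0,0.3,0,0,-0.15,0,0.3,0,0,-0.24,0,0.3,0,0,-0.3,0,0.3,0,0,-0.3,0,0.3])

```text
clock: 6.1
position: [0.5754, 0.1961, 0.3447]
ee_rot: [0.006, -0.034, 0.999, 0.001]
contact_force: [-0.1, -0.1, -0.2]
width: 0.0298
```

```bash
python3 - <<'E'
from h import *
f,K,T=cam('top'); save('top2',K,T,f); g,Ks,Ts=cam('scene'); save('s4',Ks,Ts,g)
go(.45,-.2,.33,0)
t,Kt,Tt=load('top')
for z in (.09,.085): print('handle dark blobs');
for c,q in dark(t,(335,165,365,225),60): print(c,q)
E
```

```text
pos [0.5734 0.1956 0.3394] yaw 3.9 tilt [ 2.1e-03  6.0e-04 -1.0e+00] F [ 0.5 -0.4 -0.4] w 0.0302 t 6.2 -> shift [ 0.3001 -0.7726  0.0177] twist 0.0217
handle dark blobs
handle dark blobs
[350.66176471 195.38235294] [348 177   5  39  68]
[343.88679245 195.94339623] [342 177   4  38  53]
```

>>> step_arm(moves=[0.3,-0.772,0.02,0.022,-1,0.3,-0.772,0.02,0.022,-1,0.3,-0.772,0.02,0.022,-1,0.3,-0.772,0.02,0.022,-1,0.3,-0.772,0.02,0.022,-1])

```text
clock: 6.7
position: [0.497, -0.0444, 0.3304]
ee_rot: [-0.002, 0.0, 1.0, 0.0]
contact_force: [0.1, -0.4, 0.1]
width: 0.0849
```

```bash
python3 - <<'E'
from h import *
go(.44,-.19,.27,0)
E
```

```text
pos [ 0.497  -0.0444  0.3304] yaw -0.02 tilt [-3.2e-03  7.0e-04 -1.0e+00] F [ 0.1 -0.4  0.1] w 0.0849 t 6.7 -> shift [ 0.1134 -0.2913  0.121 ] twist -0.0001
```

>>> step_arm(moves=[0.114,-0.291,0.12,0,-1,0.114,-0.291,0.12,0,-1,0.114,-0.291,0.12,0,-1,0.114,-0.291,0.12,0,-1,0.114,-0.291,0.12,0,-1])

```text
clock: 7.2
position: [0.4391, -0.1898, 0.2694]
ee_rot: [-0.003, 0.003, 1.0, 0.001]
contact_force: [1.1, 0.0, 0.8]
width: 0.0853
```

```bash
python3 - <<'E'
from h import *
f,K,T=cam('wrist'); save('w5',K,T,f); g,Ks,Ts=load('s4')
a=cv2.resize(f[60:330,120:400],None,fx=1.9,fy=1.9,interpolation=cv2.INTER_CUBIC); b=cv2.resize(g[80:230,150:270],None,fx=2,fy=2)
c=np.zeros((a.shape[0],a.shape[1]+b.shape[1],3),np.uint8); c[:,:a.shape[1]]=a; c[:b.shape[0],a.shape[1]:]=b
cv2.imwrite('pics/v5.png',c); print(c.shape); go(.44,-.19,.27)
E
```

```text
(513, 772, 3)
pos [ 0.4402 -0.1887  0.2704] yaw -0.22 tilt [-0.0033  0.0028 -1.    ] F [0.5 0.6 0.4] w 0.0854 t 7.25 -> shift [ 0.0004 -0.0025  0.0008] twist 0
```

View pics/v5.png

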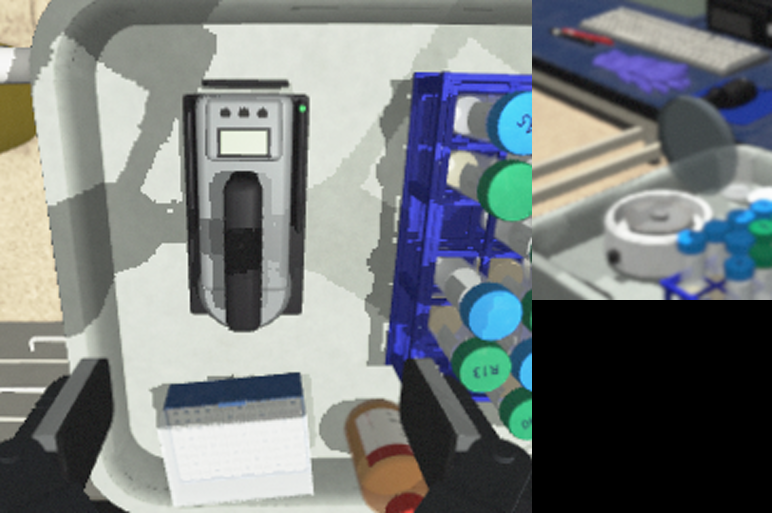

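The lid stands open by itself. The monitor handle runs from (243,172) to (243,330) in the crop, on axis with the tool.

```bash
python3 - <<'E'
from h import *
f,K,T=load('w5'); t,Kt,Tt=load('top2')
P=lambda u,v:(120+u/1.9,60+v/1.9)
for n,p,z in(("h near",(244,172),.095),("h near low",(244,172),.06),("h mid",(243,251),.095),("h far",(243,330),.095),("back lip",(245,81),.02),("head far",(243,325),.04),("cradleL",(190,200),.033),("cradleR",(306,200),.033),("cradle far",(245,314),.033),("caseL back",(199,98),.05),("caseR back",(287,98),.05)): print(n,onz(K,T,*P(*p),z).round(4))
C=lambda u,v:(150+u/3.3,100+v/3.3)
for n,p,z in(("h near",(652,383),.095),("h far",(655,248),.095),("cradle far",(634,226),.03),("cradle near",(634,455),.02),("head far",(643,227),.05),("case near",(640,447),.05)): print("top",n,onz(Kt,Tt,*C(*p),z).round(4))
m=f.max(2)<60
# handle centreline rows
for v in range(155,232,8):
    r=np.where(m[v,225:268])[0]+225; print(v,r.min(),r.max(),len(r),onz(K,T,(r.min()+r.max())/2,v,.09).round(4))
E
```

```text
h near [ 0.4048 -0.1953  0.095 ]
h near low [ 0.4105 -0.196   0.06  ]
h mid [ 0.4542 -0.1965  0.095 ]
h far [ 0.5089 -0.1972  0.095 ]
back lip [ 0.3529 -0.1954  0.02  ]
head far [ 0.5325 -0.1985  0.04  ]
cradleL [ 0.4351 -0.2361  0.033 ]
cradleR [ 0.4355 -0.1516  0.033 ]
cradle far [ 0.5264 -0.197   0.033 ]
caseL back [ 0.3635 -0.2251  0.05  ]
caseR back [ 0.3638 -0.1676  0.05  ]
top h near [ 0.4092 -0.1985  0.095 ]
top h far [ 0.5111 -0.2006  0.095 ]
top cradle far [ 0.5338 -0.1968  0.03  ]
top cradle near [ 0.3496 -0.1991  0.02  ]
top head far [ 0.5312 -0.2002  0.05  ]
top case near [ 0.358  -0.1982  0.05  ]
155 239 255 17 [ 0.4108 -0.1971  0.09  ]
163 238 257 8 [ 0.4202 -0.1966  0.09  ]
171 238 257 10 [ 0.4297 -0.1968  0.09  ]
179 238 257 11 [ 0.4394 -0.1969  0.09  ]
187 238 257 20 [ 0.4494 -0.197   0.09  ]
195 238 257 20 [ 0.4595 -0.1971  0.09  ]
203 225 256 18 [ 0.4697 -0.2058  0.09  ]
211 239 256 15 [ 0.4803 -0.1974  0.09  ]
219 225 256 19 [ 0.491  -0.2063  0.09  ]
227 239 256 17 [ 0.5021 -0.1977  0.09  ]
```

>>> step_arm(moves=[-0.034,-0.017,0.1,0,-1,-0.034,-0.017,0.2,0,-1,-0.034,-0.017,0.27,0,-1,-0.034,-0.017,0.32,0,-1,-0.034,-0.017,0.32,0,-0.3])

```text
clock: 7.75
position: [0.4564, -0.1941, 0.1088]
ee_rot: [-0.004, -0.0, 1.0, 0.003]
contact_force: [-0.1, 0.1, 0.7]
width: 0.0736
```

```bash
python3 - <<'E'
from h import *
f,K,T=cam('wrist'); save('w6',K,T,f); go(.457,-.197,.08,-.3)
cv2.imwrite('pics/v6.png',cv2.resize(f,None,fx=1.4,fy=1.4))
E
```

```text
pos [ 0.458  -0.1952  0.1111] yaw 0.03 tilt [-0.0033  0.0026 -1.    ] F [0.9 0.4 1. ] w 0.0663 t 7.8 -> shift [ 0.0017 -0.0037  0.0621] twist 0.0018
```

View pics/v6.png

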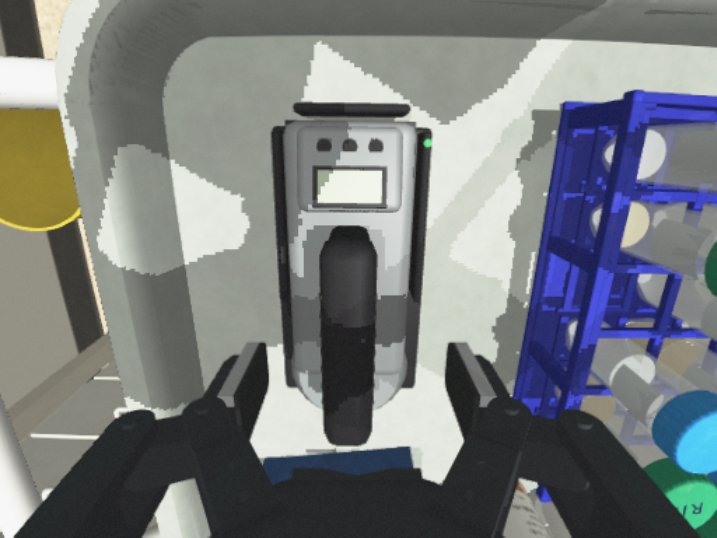

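>>> step_arm(moves=[0.002,-0.005,0.03,0.001,-0.3,0.002,-0.005,0.062,0.001,-0.3,0.002,-0.005,0.062,0.001,-0.3])

```text
clock: 8.1
position: [0.4578, -0.1989, 0.0817]
ee_rot: [0.0, 0.002, 1.0, 0.0]
contact_force: [-0.3, 0.0, 0.2]
width: 0.0554
```

>>> step_arm(moves=[0,0,0,0,1,0,0,0,0,1,0,0,0,0,1,0,0,0,0,1,0,0,0,0,1], force=60)

```text
clock: 8.6
position: [0.4586, -0.1994, 0.0829]
ee_rot: [0.001, 0.002, 1.0, -0.0]
contact_force: [1.1, 3.7, 6.8]
width: 0.0231
```

```bash
python3 - <<'E'
from h import *
f,K,T=load('w6'); go(.457,-.198,.08,0)
P=lambda u,v:(u/1.4,v/1.4)
for n,p,z in(("h near",(348,227),.093),("h far",(347,445),.095),("head far",(348,412),.045),("backlip",(352,103),.025),("case back",(350,122),.05)): print(n,onz(K,T,*P(*p),z).round(4))
E
```

```text
pos [ 0.4586 -0.1994  0.0829] yaw -0.26 tilt [ 3.e-03 -4.e-04 -1.e+00] F [1.1 3.7 6.8] w 0.0231 t 8.6 -> shift [0.0032 0.0029 0.0057] twist -0.0015
h near [ 0.4026 -0.1967  0.093 ]
h far [ 0.5076 -0.1977  0.095 ]
head far [ 0.5287 -0.1981  0.045 ]
backlip [ 0.3508 -0.1954  0.025 ]
case back [ 0.3617 -0.1962  0.05  ]
```

>>> step_arm(moves=[0,0,-0.01,0,1,0,0,-0.03,0,1,0,0,-0.05,0,1,0,0,-0.08,0,1,0,0,-0.11,0,1])

```text
clock: 9.1
position: [0.4572, -0.1995, 0.1372]
ee_rot: [-0.0, 0.002, 1.0, 0.0]
contact_force: [1.3, -0.4, -4.6]
width: 0.023
```

>>> step_arm(moves=[0,0,-0.05,0,1,0,0,-0.11,0,1,0,0,-0.17,0,1,0,0,-0.22,0,1,0,0,-0.22,0,1])

```text
clock: 9.6
position: [0.4593, -0.2008, 0.2504]
ee_rot: [0.004, 0.002, 1.0, -0.002]
contact_force: [1.3, 0.5, -4.1]
width: 0.0231
```

```bash
python3 - <<'E'
from h import *
f,K,T=cam('wrist'); save('w7',K,T,f); g,Ks,Ts=cam('scene'); save('s7',Ks,Ts,g); t,Kt,Tt=cam('top'); save('t7',Kt,Tt,t)
go(.418,.188,.25,0)
a=cv2.resize(f[100:384,120:400],None,fx=1.4,fy=1.4); b=cv2.resize(g[150:310,260:440],None,fx=2.2,fy=2.2)
c=np.zeros((400,790,3),np.uint8); c[:397,:392]=a[:397,:392]; c[:352,394:790]=b[:352,:396]
cv2.imwrite('pics/v7.png',c)
E
```

```text
pos [ 0.4565 -0.199   0.2451] yaw -0.25 tilt [-0.0021  0.0013 -1.    ] F [-0.7 -0.4 -4.7] w 0.023 t 9.75 -> shift [ 0.0802  0.7737 -0.0086] twist -0.0014
```

View pics/v7.png

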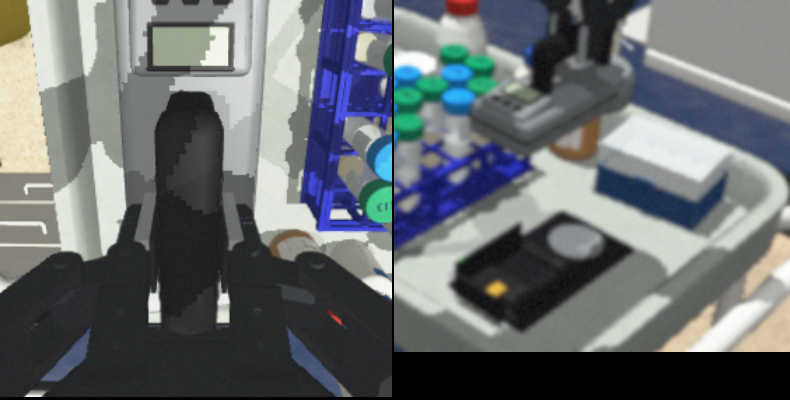

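The monitor is held clear of the cradle and looks level. The cradle's round head seat shows at scene pixel (343,259), which gives the docked window position.

```bash
python3 - <<'E'
from h import *
g,K,T=load('s7')
x0,y0=318,240
c=g[y0:280,x0:370].astype(int); m=((c.min(2)>100)).astype(np.uint8)
n,l,s,ce=cv2.connectedComponentsWithStats(m); 
for i in range(1,n):
    if s[i,4]>60:
        (ex,ey),ax,an=cv2.fitEllipse(max(cv2.findContours((l==i).astype(np.uint8),0,1)[0],key=len)); print(s[i],ce[i]+[x0,y0],(ex+x0,ey+y0),ax)
        for z in(.005,.01): print(z,onz(K,T,ce[i][0]+x0,ce[i][1]+y0,z).round(4))
# rotor hub from s4 scene & top2 check
f,Kt,Tt=load('top2')
print("proj hub top",proj(Kt,Tt,[[.4566,.188,.0575]]),"scene",proj(K,T,[[.4566,.188,.0575]]))
E
```

```text
[   0    0   52   40 1132] [347.35777385 254.10424028] (347.5280704498291, 256.7828903198242) (36.7999382019043, 54.47728729248047)
0.005 [ 0.5294 -0.1914  0.005 ]
0.01 [ 0.5234 -0.1951  0.01  ]
proj hub top [[195.13909325 195.8044204 ]] scene [[213.51205399 187.42290049]]
```

>>> step_arm(moves=[0.08,0.774,-0.01,0,1,0.08,0.774,-0.01,0,1,0.08,0.774,-0.01,0,1,0.08,0.774,-0.01,0,1,0.08,0.774,-0.01,0,1])

```text
clock: 10.25
position: [0.431, 0.051, 0.2476]
ee_rot: [-0.002, 0.003, 1.0, 0.0]
contact_force: [1.5, -0.6, -3.0]
width: 0.0229
```

```bash
python3 - <<'E'
from h import *
go(.418,.188,.25,0)
g,K,T=load('s7')
for z in(.005,.01): print("patch hand",onz(K,T,343.2,259.5,z).round(4))
c=cv2.cvtColor(g[246:275,326:362],cv2.COLOR_BGR2GRAY); m=((c>90)&(c<185)).astype(np.uint8)
n,l,s,ce=cv2.connectedComponentsWithStats(m,connectivity=4)
for i in range(1,n):
    if s[i,4]>40: print(s[i],ce[i]+[326,246],onz(K,T,*(ce[i]+[326,246]),.008).round(4))
f,Kt,Tt=load('top2'); s4,K4,T4=load('s4')
# white base ring in top2
q=f[165:225,165:228]; m=(q.min(2)>190).astype(np.uint8); n,l,s,ce=cv2.connectedComponentsWithStats(m); i=1+s[1:,4].argmax(); 
e=cv2.fitEllipse(max(cv2.findContours((l==i).astype(np.uint8),0,1)[0],key=len)); u,v=e[0][0]+165,e[0][1]+165
print("ring",s[i],u,v,e[1],onz(Kt,Tt,u,v,.056).round(4))
a=cv2.resize(f[165:228,165:228],None,fx=6,fy=6,interpolation=cv2.INTER_CUBIC); b=cv2.resize(g[230:290,310:375],None,fx=6,fy=6,interpolation=cv2.INTER_CUBIC)
o=np.zeros((380,770,3),np.uint8); o[:378,:378]=a; o[:360,380:770]=b; cv2.imwrite('pics/v8.png',o)
E
```

```text
pos [0.431  0.051  0.2476] yaw -0.29 tilt [-3.6e-03  3.0e-04 -1.0e+00] F [ 1.5 -0.6 -3. ] w 0.0229 t 10.25 -> shift [ 0.0274  0.2739 -0.0046] twist -0.0016
patch hand [ 0.506 -0.197  0.005]
patch hand [ 0.5002 -0.2008  0.01  ]
[  0   0  36  22 376] [341.8962766  257.14361702] [ 0.5076 -0.1919  0.008 ]
ring [  4   6  54  52 973] 196.62235832214355 195.82469749450684 (46.01478958129883, 55.67897033691406) [0.4566 0.1844 0.056 ]
```

View pics/v8.png

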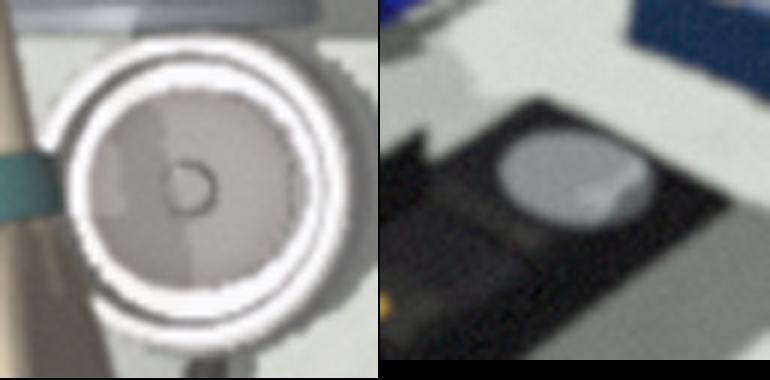

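>>> step_arm(moves=[0.028,0.272,0,0,1,0.028,0.272,0,0,1,0.028,0.272,0,0,1,0.028,0.272,0,0,1,0.028,0.272,0,0,1])

```text
clock: 10.75
position: [0.4181, 0.1855, 0.2477]
ee_rot: [-0.002, 0.001, 1.0, -0.001]
contact_force: [0.2, 0.1, -3.4]
width: 0.0226
```

>>> step_arm(moves=[0,0,0,0,1,0,0,0,0,1])

```text
clock: 10.95
position: [0.4193, 0.184, 0.2489]
ee_rot: [-0.001, 0.003, 1.0, -0.0]
contact_force: [-0.6, 0.3, -3.8]
width: 0.0234
```

```bash
python3 - <<'E'
from h import *
go(.417,.187,.17,0)
g,K,T=cam('scene'); save('s9',K,T,g)
cv2.imwrite('pics/v9.png',cv2.resize(g[60:260,130:330],None,fx=3,fy=3,interpolation=cv2.INTER_CUBIC))
E
```

```text
pos [0.4193 0.184  0.2489] yaw -0.35 tilt [-1.2e-03 -8.0e-04 -1.0e+00] F [-0.6  0.3 -3.8] w 0.0234 t 10.95 -> shift [0.0044 0.0061 0.1579] twist -0.002
```

View pics/v9.png

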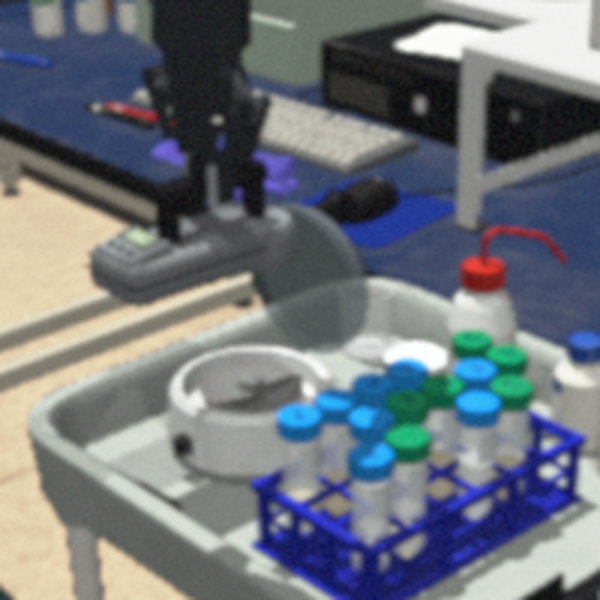

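```bash
python3 - <<'E'
from h import *
g,K,T=load('s9'); o=np.array([.4168,.184,.177])
pts=[[-.1,-.033,0],[-.1,.033,0],[0,-.033,0],[.042,-.036,0],[.06,-.031,0]]
print((proj(K,T,o+np.array(pts))-[130,60])*3)
print(proj(K,T,[[.4566,.187,.0575]])*3-[390,180])
E
```

```text
[[134.17420877 319.96767114]
 [ 83.76014694 293.50805026]
 [236.77928691 281.73336598]
 [279.2296792  267.96261426]
 [291.78352303 260.0181086 ]]
[[251.28588096 382.66234711]]
```

>>> step_arm(moves=[0.004,0.006,0.05,-0.002,1,0.004,0.006,0.1,-0.002,1,0.004,0.006,0.14,-0.002,1,0.004,0.006,0.158,-0.002,1,0.004,0.006,0.158,-0.002,1])

```text
clock: 11.5
position: [0.4168, 0.1874, 0.1696]
ee_rot: [-0.001, -0.0, 1.0, -0.0]
contact_force: [-0.4, -0.6, -4.1]
width: 0.0229
```

>>> step_arm(moves=[0,0,0,0,1,0,0,0,0,1])

```text
clock: 11.7
position: [0.4185, 0.1884, 0.1717]
ee_rot: [0.001, -0.001, 1.0, 0.0]
contact_force: [-0.5, 0.4, -4.8]
width: 0.0227
```

```bash
python3 - <<'E'
from h import *
go(.417,.187,.1394,0)
g,K,T=cam('scene'); save('s10',K,T,g); f,Kw,Tw=cam('wrist'); save('w10',Kw,Tw,f)
a=cv2.resize(g[100:240,150:290],None,fx=4,fy=4,interpolation=cv2.INTER_CUBIC); cv2.imwrite('pics/v10.png',a)
E
```

```text
pos [0.4185 0.1884 0.1717] yaw 0.09 tilt [ 2.6e-03  8.0e-04 -1.0e+00] F [-0.5  0.4 -4.8] w 0.0227 t 11.7 -> shift [ 0.0031 -0.0028  0.0647] twist 0.0005
```

View pics/v10.png

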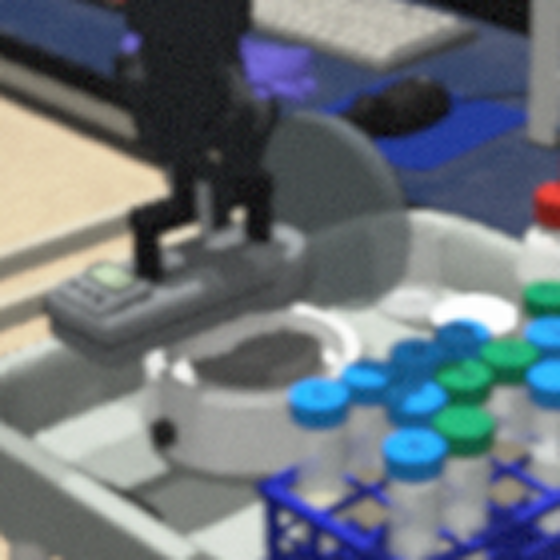

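The monitor is over the rotor and 3 cm too high, as planned. I'll check for pitch by comparing the display's docked and held positions, assuming rigid translation with the TCP.

```bash
python3 - <<'E'
from h import *
def disp(n,x0,y0,x1,y1):
    g,K,T=load(n); c=g[y0:y1,x0:x1].astype(int)
    m=((c[...,1]-c[...,0]>12)&(c[...,1]>90)).astype(np.uint8)
    k,l,s,ce=cv2.connectedComponentsWithStats(m)
    if k<2: print(n,"none"); return
    i=1+s[1:,4].argmax(); print(n,ce[i]+[x0,y0],s[i]); return ce[i]+[x0,y0],K,T
W=disp('w6',210,105,290,160); W5=disp('w5',220,115,275,155)
S0=disp('scene',290,230,370,290); S7=disp('s7',300,180,340,215); S9=disp('s9',165,130,200,150); S10=disp('s10',165,160,195,175)
X,r=tri([ray(W[1],W[2],*W[0]),ray(W5[1],W5[2],*W5[0]),ray(S0[1],S0[2],*S0[0])]); print("disp docked",X.round(4),np.round(r,4))
G=np.array([.4586,-.1994,.0829])
for q,p in((S7,[.4575,-.1995,.2475]),(S9,[.4193,.184,.2489]),(S10,[.4185,.1884,.1717])):
    if q is None: continue
    P=X+np.array(p)-G; print("pred",proj(q[1],q[2],P)[0].round(1),"obs",q[0].round(1), "pred if 5mm higher",proj(q[1],q[2],P+[0,0,.005])[0].round(1))
# docked same-camera residual
print("docked scene",proj(S0[1],S0[2],X)[0],S0[0])
for n in('w7','w10'):
    q=disp(n,215,105,300,165)
E
```

```text
w6 [236.21694915 128.97966102] [ 17  16  46  24 295]
w5 [248.04918033 134.60655738] [ 16  14  25  13 305]
scene [311.72340426 262.45744681] [14 28 16 10 94]
s7 [317.15384615 191.16666667] [10  7 16  9 78]
s9 [172.1  136.88] [  0   1  18  11 100]
s10 [174.21022727 164.875     ] [  0   0  19  13 176]
disp docked [ 0.3887 -0.2002  0.0609] [0.0049 0.0045 0.0013]
pred [317.6 191.1] obs [317.2 191.2] pred if 5mm higher [317.8 188.7]
pred [176.3 138.3] obs [172.1 136.9] pred if 5mm higher [176.1 136.2]
pred [177.3 168.2] obs [174.2 164.9] pred if 5mm higher [177.1 166.2]
docked scene [312.32864595 262.30775731] [311.72340426 262.45744681]
w7 [249.69939707 131.69509044] [  14   14   55   28 1161]
w10 [255.08995404 132.41497045] [  13   14   55   28 1523]
```

The s7 frame matches rigid translation to under 1 px, so there is no pitch or slip. The s9 and s10 masks were clipped by their search windows. Descending gently.

>>> step_arm(moves=[0.001,-0.001,0.015,0,1,0.002,-0.002,0.03,0,1,0.002,-0.002,0.042,0,1,0.002,-0.002,0.052,0,1,0.002,-0.002,0.06,0,1])

```text
clock: 12.3
position: [0.4162, 0.1873, 0.1398]
ee_rot: [-0.0, -0.001, 1.0, -0.0]
contact_force: [0.6, -0.1, -4.6]
width: 0.0225
```

>>> step_arm(moves=[0,0,0,0,1,0,0,0,0,1,0,0,0,0,1])

```text
clock: 12.6
position: [0.4167, 0.1874, 0.1408]
ee_rot: [0.0, -0.001, 1.0, 0.0]
contact_force: [-0.1, 0.4, -4.0]
width: 0.0229
```

```bash
python3 - <<'E'
from h import *
A=[]
for i in range(8):
    A.append(manip.get_state()["position"]); g,K,T=cam('scene' if i%2 else 'top'); save('s11' if i%2 else 't11',K,T,g)
print(np.mean(A,0).round(4),np.std(A,0).round(4)); go(.417,.187,.1394,0)
f,Kw,Tw=cam('wrist'); save('w11',Kw,Tw,f)
g,K,T=load('s11')
a=cv2.resize(g[110:230,150:270],None,fx=4.5,fy=4.5,interpolation=cv2.INTER_CUBIC); cv2.imwrite('pics/v11.png',a)
o=np.mean(A,0)-[.0025,0,.0719]
for p in([.042,0,0],[.078,0,0],[.042,-.036,0],[-.1,-.033,0]): print(p,((proj(K,T,o+np.array(p))-[150,110])*4.5).round(0))
print("hub",(proj(K,T,[[.4566,.187,.0575]])-[150,110])*4.5)
E
```

```text
[0.4166 0.1874 0.1408] [0.0001 0.     0.0001]
pos [0.4164 0.1873 0.1406] yaw 0.12 tilt [ 2.e-04  1.e-04 -1.e+00] F [-0.3  0.5 -5.4] w 0.0226 t 13.0 -> shift [-0.0012 -0.0006  0.0025] twist 0.0007
[0.042, 0, 0] [[285. 332.]]
[0.078, 0, 0] [[332. 312.]]
[0.042, -0.036, 0] [[326. 353.]]
[-0.1, -0.033, 0] [[119. 440.]]
hub [[286.92882144 348.99352066]]
```

>>> step_arm(moves=[-0.001,0,0.002,0,1,-0.001,0,0.002,0,1,-0.001,0,0.002,0,1])

```text
clock: 13.35
position: [0.4169, 0.1873, 0.1395]
ee_rot: [-0.0, -0.001, 1.0, 0.0]
contact_force: [0.8, -0.5, -5.3]
width: 0.023
```

```bash
python3 - <<'E'
from h import *
g,K,T=cam('scene'); save('s12',K,T,g); f,Kw,Tw=cam('wrist'); save('w12',Kw,Tw,f); p=manip.get_state()["position"]; go(.417,.187,.1394,0)
P=np.array([.3887,-.2002,.0609])+p-[.4586,-.1994,.0829]; e=proj(K,T,P)[0]; print("pred",e,"+5mm",proj(K,T,P+[0,0,.005])[0])
x0,y0=int(e[0])-14,int(e[1])-12; c=g[y0:y0+24,x0:x0+28].astype(int)
m=((c[...,1]-c[...,0]>12)&(c[...,1]>90)).astype(np.uint8); k,l,s,ce=cv2.connectedComponentsWithStats(m)
for i in range(1,k):
    if s[i,4]>8: print(s[i],ce[i]+[x0,y0])
for n in('w7','w10','w12'):
    q,_,_=load(n); r=cv2.cvtColor(q,cv2.COLOR_BGR2GRAY)[120:150,150:360]
    if n=='w7': t=cv2.cvtColor(q,cv2.COLOR_BGR2GRAY)[100:175,205:310]
    R_=cv2.matchTemplate(cv2.cvtColor(q,cv2.COLOR_BGR2GRAY),t,cv2.TM_CCOEFF_NORMED); print(n,cv2.minMaxLoc(R_)[1::2])
# lid still open & tubes unchanged: compare scene rack region with the first scene
a,_,_=load('scene'); d=np.abs(a.astype(int)-g).max(2)
print("rack/bystander changed px",(d[170:260,240:330]>60).sum(),(d[170:260,330:410]>60).sum())
E
```

```text
pos [0.4169 0.1873 0.1395] yaw 0.12 tilt [-1.e-04  0.e+00 -1.e+00] F [ 0.2 -0.  -4.5] w 0.0234 t 13.45 -> shift [-0.0003 -0.0006  0.0002] twist 0.0007
pred [177.97948252 180.60166602] +5mm [177.82795787 178.74372992]
[  0   0  22  17 274] [173.10583942 175.39781022]
w7 (0.9999990463256836, (205, 100))
w10 (0.7873997688293457, (204, 100))
w12 (0.7937971949577332, (204, 100))
rack/bystander changed px 480 582
```

```bash
python3 -c "
from h import *
print(job.sign_off()); go(.417,.187,.1394,0)"
```

```text
the job is handed in; nothing more can be done
None
the job is handed in; nothing more can be done
```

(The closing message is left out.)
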